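# Jack up the glue-press platen and hold it open

## Robot

A 7-joint arm with a two-finger parallel gripper is mounted at the origin on the work surface. World frame = base frame: x ahead of the robot, y to its left, z up, the work surface at z = 0. Lengths are in m, angles in rad, forces in N, time in s.
With the tool pointing down it reaches from about 0.425 to 0.8 m from the base axis. Payload 8.3 kg.
Tool frame: the origin (TCP) lies on the centre line of the jaws, within the pads' length; the fingertips stand 8 mm ahead of it and the grasp point (between the pads) lies 11 mm behind it; z points along the fingers, y is the direction in which the jaws open and shut (so a half turn about z gives the same grasp; the last joint's range is limited). The gripper opens to 85 mm and grips with 20 to 120 N. Pads are 22 mm wide; open, the fingers measure 114 mm over their backs; the gripper's body (76 mm by 85 mm) begins 54 mm behind the grasp point. The pads swing forward as they close: fully open they stand 13 mm farther back than shut.
Start: joints at [-1.211, 0.383, 0.016, 1.37, -0.006, 1.388, -0.046], TCP at [0.256, 0.57, 0.239] pointing down, gripper open.
Joint ranges: [-2.95, 2.95], [-0.25, 2.06], [-1.52, 1.56], [0.18, 2.33], [-1.44, 4.58], [0.02, 2.06], [-3.01, 3.01]. Speed limits (rad/s): [2.39, 2.39, 3.01, 3.01, 3.14, 3.14, 3.14].

## Interface

Orientations are given as a unit quaternion [x, y, z, w].
In Python, from rig import ctrl gives the robot as it stands. The module is installed in compiled form; this text tells all that it offers.
- The arm moves only by the tool apply_moves, never from a script. Its argument "plan" is a list of rows, each an object with "twist": the turn, a rotation vector about the tool's x, y, z in rad, a list of three; "linear": the shift along the tool's x, y, z in m, a list of three; "fingers": the finger opening in m, from 0 to 0.0854. A call has 1 to 20 rows; each row is the pose to reach, as a shift and turn from the pose commanded when the call began, along the tool's axes at that moment; what a row does not reach only later rows make up. A row lasts 1/8 s, in which the tool goes at most 62.5 mm and 10.7 degrees, less where a joint would pass 70% of its speed; a pose out of reach is approached as far as the arm can. A call with a gripper value outside its range is refused whole. The fingers move at their own pace and stop on an object; "squeeze" is the grip in N (left out, the last holds). Time passes only in rows, so rows that repeat a pose let the fingers close. It gives the time, the measured TCP pose, the force and the opening at its end, in the units of the state.
- ctrl.observe(): the state, without advancing time (a new reading comes with each control period).
- ctrl.grab_frame(name): name is "side" or "top" or "wrist"; returns the picture (420x560x3 uint8, red, green, blue); there is no depth.
- ctrl.camera_params(name): a dict with "intrinsics" (3x3 intrinsics, pixels), "eye" and "rotation" of the camera in the world; the wrist camera has in their place "tool_from_camera" (4x4, takes a point from camera to tool coordinates, whose origin is the TCP and whose axes are the flange's). Camera axes: x right, y down, z forward; pixel columns grow to the right and rows downward; lengths in m; the calibration is good to about 2 mm. A picture is of the moment at which its call begins: read the wrist's pose just before it. camera_params takes no time and is no camera call.
- ctrl.close_job(): hands the job in, once; it reports no verdict.
The state is a dict: "clock": time; "q": joint angles; "joint_vel": joint speeds; "joint_efforts": joint torques, N m; "ee_pos": TCP position; "ee_rot": TCP orientation; "contact_force": force on the tool from outside, world axes, zero at the start; "moment": the same for the moment, N m; "finger_gap": finger opening in m.
Only numpy, scipy, OpenCV 4.12 (cv2) and the standard library are available. Lean on these libraries where they do the work, as an engineer would, in place of code of your own. Each camera call takes 0.05 s, during which the arm holds its last target. There are 200 camera calls.

## Task

Set the small lever jack so that its round saddle is centred under the round lift pad on the side of the glue press (the pad with the raised stud, not the plain square ear). Then work the jack handle: one full trial stroke right down, let it come all the way back up, then press it right down again and finish while still holding the handle down, so that the jack alone keeps the platen raised. Do not push or lift the press itself with the robot, and leave the hammer, the glue jar and the wood offcut where they are.

Things in the scene. Friction and masses are not known exactly. Their poses are not given: they have to be found in the camera images.
- jack: Loose hand jack, 0.84 kg. Origin: on its centre line, underside of base plate. +x runs from handle end to saddle end, z up. Steel base plate x -100 to +110, y +-35, 12 mm thick. Grey pivot block to carry it by: 30 x 30 mm, at x +10, y 0, z 12 to 75. Grey cylinder, diameter 40, at x +80 under the round saddle. Handle hinged at x +10, z 60 (axis along y), sloping up towards -x.
- saddle_top (a point): Centre of the top face of the jack's round saddle (diameter 36 mm, disc 8 mm thick). At jack x +80, y 0, z 58 mm with the handle up; it goes straight up 34 mm over the full handle stroke.
- paddle_top (a point): Centre of the upper face of the black rubber paddle (50 x 50 x 10 mm) at the end of the jack handle (a 12 mm rod), 160 mm from the handle's hinge. With the handle up it is at about jack x -129, z 142 mm; with the handle right down at about x -151, z 73 mm. It is level at mid-stroke and tilted 13 degrees either way at the ends.
- jack_handle (a joint): Angle of the jack handle, rad: 0 = up (rest), 0.45 = right down (hard stop), about its hinge at jack x +10, z 60 mm. A spring and the platen's weight push it back up, so it rises by itself when let go; the paddle needs about 2 N until the saddle meets the pad (about 0.13 rad), then 6 to 11 N to lift the platen.
- press: Wooden glue press fixed to the table; origin: centre of its bed's underside. Bed 260 (x) x 300 (y) x 30 mm. Light wooden platen on top (z 69 to 99 mm, battens to 115), hinged along x at y +140, z 72. From its -y side two steel arms stick out: at x -45 to the round lift pad, at x +85 to a plain square 40 mm ear; both centred at y -210, 60 mm outside the bed's edge.
- lift_pad (a point): Centre of the underside of the round steel lift pad (diameter 40 mm, 8 mm thick, with a 12 mm wide, 7 mm high stud on its upper face as the mark). 68 mm above the table with the platen down.
- press_platen (a joint): Angle of the platen, rad: 0 = down, grows as the pad side rises; about 0.07 with the jack handle right down under the pad.
- hammer: Bystander: carpenter's hammer with a wooden handle lying on the table, far right of the work.
- glue: Bystander: glue jar, diameter 60, height 110 mm, standing on the table beyond the work; origin at the centre of its underside.
- offcut: Bystander: flat dark wood offcut, 60 x 50 x 30 mm, lying on the table near the robot; origin at the centre of its underside.

How it is judged:
On the way, in this order (a step that is already met when the one before it is completed fails the run):
1. the jack stands flat and still with its saddle centred under the round lift pad, handle up (horizontal distance between saddle_top and lift_pad below 0.014 m and angle between jack's own z axis and vertical below 0.05 rad and height (world z) of jack below 0.003 m and linear speed of jack below 0.02 m/s and value of joint jack_handle below 0.1 rad), for 0.2 s.
2. first stroke: handle right down, platen raised by the jack (value of joint jack_handle above 0.39 rad and value of joint press_platen above 0.045 rad and contact force between jack and press above 2 N), for 0.1 s.
3. handle let back up, platen down (value of joint jack_handle below 0.08 rad and value of joint press_platen below 0.01 rad), for 0.1 s.
At the end, for the whole second after the job is handed in: Robot still holding the handle down (over 0.39 of 0.45 rad, over 1 N); jack flat and still, saddle within 16 mm of the lift pad centre (horizontally), carrying the platen (over 2 N); platen raised over 0.045 rad; robot not touching the press (all of step 2 and horizontal distance between saddle_top and lift_pad below 0.016 m and contact force between any of the fingers, the arm and jack above 1 N and contact force between each of the fingers, the arm and press below 0.5 N and angle between jack's own z axis and vertical below 0.06 rad and height (world z) of jack below 0.004 m and linear speed of jack below 0.02 m/s); the arm keeps its last pose, push and grip.
It fails at once if the robot pushes or lifts the press itself (over 5 N) (contact force between any of the fingers, the arm and press above 5 N).
It fails at once if hammer, glue jar or offcut moved by more than 30 mm (distance of any of hammer, glue, offcut from where it was at the start of the episode above 0.03 m).
It also fails if it takes over 61 s, if anything falls off the work surface, if the arm or the gripper's body presses on something with over 40 N, if the wrist force passes 120 N, or if a joint passes its speed limit or range.

## Working session

There is one attempt and no reset: what is moved stays moved. The work goes in short steps, Python scripts to look and compute and a tool call to move; the robot and the scene stay as the last step left them, time stands still between calls to the robot, and variables do not carry over. Pictures are saved under pics/ and viewed, about 8 in all and at most 12, crops included, and the job is handed in when it is done.

Besides the shell and the picture viewer there is one more tool, called after ">>>" as name([rows], argument=value, ...), one row to a line, values as JSON. apply_moves: Moves the arm, as the interface text tells. Its arguments: {"type":"object","properties":{"plan":{"type":"array","items":{"type":"object","properties":{"twist":{"type":"array","items":{"type":"number"}},"linear":{"type":"array","items":{"type":"number"}},"fingers":{"type":"number"}}}},"squeeze":{"type":"number"}},"required":["plan"]}

```bash
mkdir -p pics
cat > h.py <<'E'
import numpy as np,cv2
from rig import ctrl
from scipy.spatial.transform import Rotation as R
def save(n,f,crop=None,s=1):
    im=ctrl.grab_frame(n)[:,:,::-1]
    cv2.imwrite(f'pics/{f}_raw.png',im)
    if crop: im=im[crop[1]:crop[3],crop[0]:crop[2]]
    cv2.imwrite(f'pics/{f}.png',cv2.resize(im,None,fx=s,fy=s,interpolation=cv2.INTER_CUBIC))
def ray(n,u,v,st=None):
    c=ctrl.camera_params(n);K=np.array(c['intrinsics']);d=np.linalg.solve(K,[u,v,1.])
    if n=='wrist':
        T=np.array(c['tool_from_camera']);st=st or ctrl.observe();r=R.from_quat(st['ee_rot'])
        return r.apply(T[:3,3])+st['ee_pos'],r.apply(T[:3,:3]@d)
    return np.array(c['eye']),np.array(c['rotation'])@d
def at(n,u,v,z,st=None):
    o,d=ray(n,u,v,st);return (o+d*(z-o[2])/d[2]).round(4)
def proj(n,p):
    c=ctrl.camera_params(n);q=np.array(c['intrinsics'])@(np.array(c['rotation']).T@(np.array(p)-c['eye']));return (q[:2]/q[2]).round(1)
E
python3 - <<'E'
from h import *
for n in('top','side'):
    save(n,n+'0',None,1.42);c=ctrl.camera_params(n);print(n,c)
print(ctrl.observe())
E
```

```text
top {'intrinsics': array([[502.18372357,   0.        , 278.6441744 ],
       [  0.        , 502.18372357, 216.61689589],
       [  0.        ,   0.        ,   1.        ]]), 'eye': array([0.25471253, 0.03765731, 1.57508496]), 'rotation': array([ 0.72756958, -0.67736246,  0.0759466 , -0.07781209])}
side {'intrinsics': array([[473.21653318,   0.        , 279.26170152],
       [  0.        , 473.21653318, 205.28658142],
       [  0.        ,   0.        ,   1.        ]]), 'eye': array([ 0.46541271, -0.90524646,  0.72034567]), 'rotation': array([ 0.87340586, -0.05374892,  0.03390784, -0.48282867])}
{'clock': 0.1, 'q': array([-1.21089698,  0.38416798,  0.0163757 ,  1.37106698, -0.00630236,
        1.388233  , -0.04649197]), 'joint_vel': array([ 0.00017022, -0.00237812,  0.00041296, -0.00367828, -0.00142804,
       -0.00044893,  0.00085807]), 'joint_efforts': array([ 2.77641462e-03, -6.29127359e+01,  8.47677346e-01, -3.72763002e+01,
        1.68761885e-02,  1.03041102e-02, -6.96500751e-05]), 'ee_pos': array([0.25622405, 0.56956107, 0.2383621 ]), 'ee_rot': array([ 2.09794173e-01,  9.77745146e-01, -8.95442338e-04, -1.78562591e-04]), 'contact_force': array([ 0.43084861, -0.55334116,  0.3732984 ]), 'moment': array([-0.00281697,  0.00512648, -0.00154028]), 'finger_gap': 0.08529619059886559}
```

```bash
sed -i "s/np.array(c\['rotation'\])@d/R.from_quat(c['rotation']).apply(d)/; s/np.array(c\['rotation'\]).T@(np.array(p)-c\['eye'\])/R.from_quat(c['rotation']).inv().apply(np.array(p)-c['eye'])/" h.py; python3 -c "
from h import *
print(ray('top',280,210),ray('side',280,210),ctrl.camera_params('wrist'))"
```

```text
(array([0.25471253, 0.03765731, 1.57508496]), array([ 0.22894958,  0.00857326, -0.97349345])) (array([ 0.46541271, -0.90524646,  0.72034567]), array([ 0.11207219,  0.83430935, -0.53987904])) {'intrinsics': array([[340.98209986,   0.        , 282.30819411],
       [  0.        , 340.98209986, 206.6860776 ],
       [  0.        ,   0.        ,   1.        ]]), 'tool_from_camera': array([[-3.40787656e-04, -9.53539483e-01, -3.01267886e-01,
         7.76565873e-02],
       [ 9.99999207e-01,  4.03857087e-05, -1.25900161e-03,
        -2.45919759e-03],
       [ 1.21267466e-03, -3.01268076e-01,  9.53538712e-01,
        -1.34990534e-01],
       [ 0.00000000e+00,  0.00000000e+00,  0.00000000e+00,
         1.00000000e+00]])}
```

View pics/top0.png

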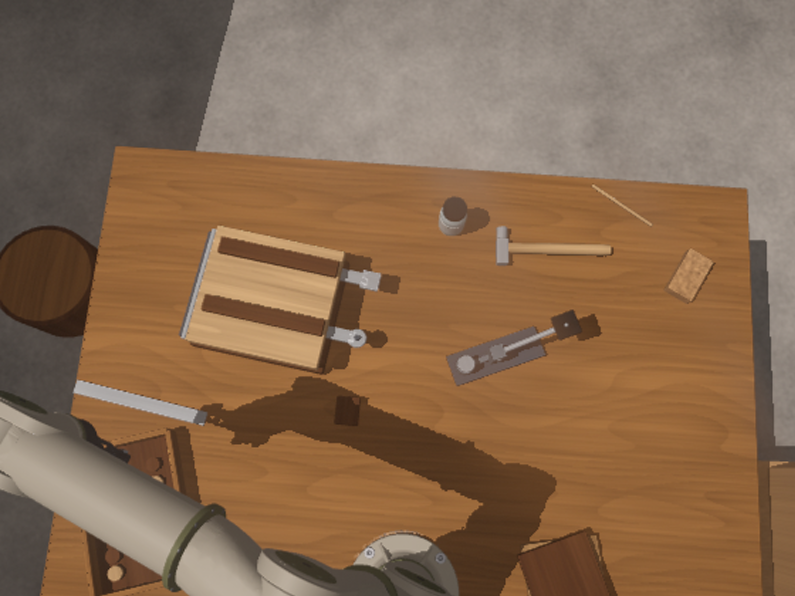

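View pics/side0.png

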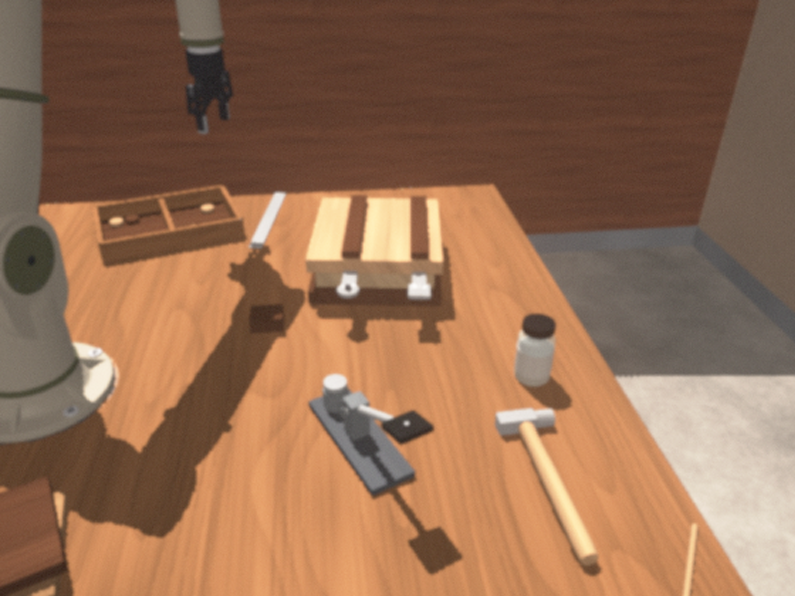

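Run:
```python
from h import *
s=1.42
for nm,n,u,v,z in [('saddle','top',466,363,.058),('saddle','side',335,382,.058),('paddle','top',566,323,.142),('paddle','side',407,426,.142),('pad','top',356.5,338,.08),('pad','side',347.5,287,.078),('ear','top',371,281,.076),('ear','side',419,288,.076),('glue','top',454,208,.11),('off','top',347,410,.03),
 ('pc1','top',345,252,.099),('pc2','top',322,372,.099),('b1','top',447,357,.012),('b2','top',457,384,.012),('b3','top',546,352,.012),('hamhead','top',502,246,.02)]:
    print(nm,n,at(n,u/s,v/s,z))
```

```text
saddle top [ 0.4798 -0.1052  0.058 ]
saddle side [ 0.4778 -0.1055  0.058 ]
paddle top [ 0.5645 -0.2979  0.142 ]
paddle side [ 0.5597 -0.3011  0.142 ]
pad top [0.5133 0.1319 0.08  ]
pad side [0.5132 0.1353 0.078 ]
ear top [0.6414 0.1111 0.076 ]
ear side [0.6423 0.1201 0.076 ]
glue top [ 0.8089 -0.0575  0.11  ]
off top [0.3639 0.1424 0.03  ]
pc1 top [0.6958 0.171  0.099 ]
pc2 top [0.4335 0.1962 0.099 ]
b1 top [ 0.4969 -0.067   0.012 ]
b2 top [ 0.4388 -0.0921  0.012 ]
b3 top [ 0.5238 -0.2853  0.012 ]
hamhead top [ 0.7595 -0.1774  0.02  ]
```

```bash
cat >> h.py <<'E'
def go(p,yaw,st=None):
    """tool-frame shift and turn to TCP p, tool down, tool x axis at yaw deg"""
    st=st or ctrl.observe();r=R.from_quat(st['ee_rot']);a=np.radians(yaw)
    t=R.from_matrix(np.array([[np.cos(a),np.sin(a),0],[np.sin(a),-np.cos(a),0],[0,0,-1]]))
    print('lin',r.inv().apply(np.array(p)-st['ee_pos']).round(4),'twist',(r.inv()*t).as_rotvec().round(4))
E
python3 - <<'E'
from h import *
go((.5,.3,.24),140);go((.506,-.170,.2),113.2)
E
```

```text
lin [-0.3329 -0.1458 -0.0014] twist [-0.0018  0.0003  0.2754]
lin [-0.5312 -0.5719  0.0394] twist [-1.700e-03  7.000e-04  7.432e-01]
```

>>> apply_moves([
  {"linear": [-0.333, -0.146, 0], "twist": [0, 0, 0.275]},
  {"linear": [-0.333, -0.146, 0], "twist": [0, 0, 0.275]},
  {"linear": [-0.333, -0.146, 0], "twist": [0, 0, 0.275]},
  {"linear": [-0.333, -0.146, 0], "twist": [0, 0, 0.275]},
  {"linear": [-0.333, -0.146, 0], "twist": [0, 0, 0.275]},
  {"linear": [-0.531, -0.572, 0.039], "twist": [0, 0, 0.743]},
  {"linear": [-0.531, -0.572, 0.039], "twist": [0, 0, 0.743]},
  {"linear": [-0.531, -0.572, 0.039], "twist": [0, 0, 0.743]},
  {"linear": [-0.531, -0.572, 0.039], "twist": [0, 0, 0.743]},
  {"linear": [-0.531, -0.572, 0.039], "twist": [0, 0, 0.743]},
  {"linear": [-0.531, -0.572, 0.039], "twist": [0, 0, 0.743]},
  {"linear": [-0.531, -0.572, 0.039], "twist": [0, 0, 0.743]},
  {"linear": [-0.531, -0.572, 0.039], "twist": [0, 0, 0.743]},
  {"linear": [-0.531, -0.572, 0.039], "twist": [0, 0, 0.743]},
  {"linear": [-0.531, -0.572, 0.039], "twist": [0, 0, 0.743]},
  {"linear": [-0.531, -0.572, 0.039], "twist": [0, 0, 0.743]},
  {"linear": [-0.531, -0.572, 0.039], "twist": [0, 0, 0.743]},
])

```text
$.plan[0]: bad value
```

Run:
```python
from h import *
st=ctrl.observe();print(st['clock'],st['ee_pos'],st['ee_rot'],st['q'])
save('wrist','w1',None,1.42)
```

```text
0.1 [0.25622405 0.56956107 0.2383621 ] [ 2.09794173e-01  9.77745146e-01 -8.95442338e-04 -1.78562591e-04] [-1.21089698  0.38416798  0.0163757   1.37106698 -0.00630236  1.388233
 -0.04649197]
```

View pics/w1.png

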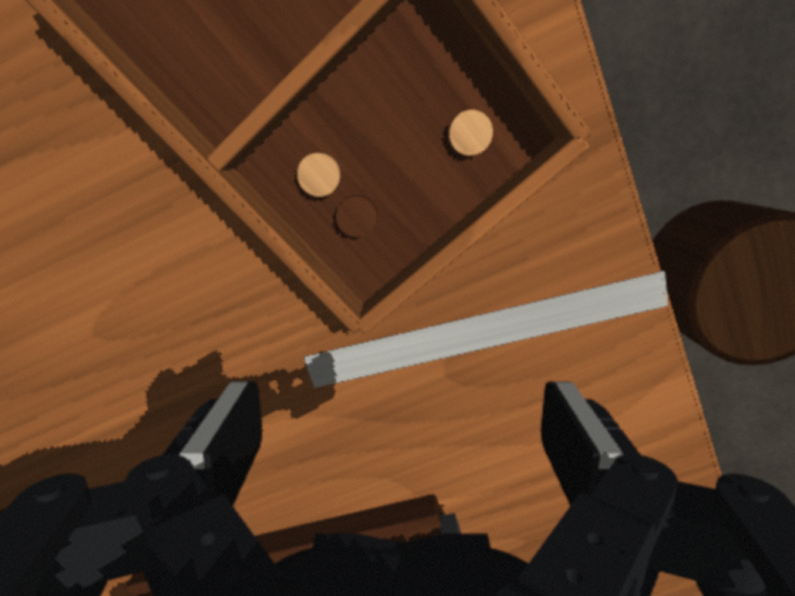

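The move was refused because each row needs `fingers`. This picture only shows the start pose, with the tray and metal bar and the jaws at about (220,430) and (580,430).

>>> apply_moves([
  {"linear": [-0.333, -0.146, 0], "twist": [0, 0, 0.275], "fingers": 0.085},
  {"linear": [-0.333, -0.146, 0], "twist": [0, 0, 0.275], "fingers": 0.085},
  {"linear": [-0.333, -0.146, 0], "twist": [0, 0, 0.275], "fingers": 0.085},
  {"linear": [-0.333, -0.146, 0], "twist": [0, 0, 0.275], "fingers": 0.085},
  {"linear": [-0.333, -0.146, 0], "twist": [0, 0, 0.275], "fingers": 0.085},
  {"linear": [-0.531, -0.572, 0.039], "twist": [0, 0, 0.743], "fingers": 0.085},
  {"linear": [-0.531, -0.572, 0.039], "twist": [0, 0, 0.743], "fingers": 0.085},
  {"linear": [-0.531, -0.572, 0.039], "twist": [0, 0, 0.743], "fingers": 0.085},
  {"linear": [-0.531, -0.572, 0.039], "twist": [0, 0, 0.743], "fingers": 0.085},
  {"linear": [-0.531, -0.572, 0.039], "twist": [0, 0, 0.743], "fingers": 0.085},
  {"linear": [-0.531, -0.572, 0.039], "twist": [0, 0, 0.743], "fingers": 0.085},
  {"linear": [-0.531, -0.572, 0.039], "twist": [0, 0, 0.743], "fingers": 0.085},
  {"linear": [-0.531, -0.572, 0.039], "twist": [0, 0, 0.743], "fingers": 0.085},
  {"linear": [-0.531, -0.572, 0.039], "twist": [0, 0, 0.743], "fingers": 0.085},
  {"linear": [-0.531, -0.572, 0.039], "twist": [0, 0, 0.743], "fingers": 0.085},
  {"linear": [-0.531, -0.572, 0.039], "twist": [0, 0, 0.743], "fingers": 0.085},
  {"linear": [-0.531, -0.572, 0.039], "twist": [0, 0, 0.743], "fingers": 0.085},
])

```text
clock: 2.28
ee_pos: [0.5064, -0.1677, 0.2003]
ee_rot: [0.549, 0.836, 0.0, -0.0]
contact_force: [-0.1, -0.5, 0.1]
finger_gap: 0.0846
```

Run:
```python
from h import *
st=ctrl.observe();print(st['clock'],st['ee_pos'],st['ee_rot'],st['q'])
save('wrist','w2',None,1.42)
```

```text
2.275 [ 0.50636294 -0.16767647  0.20033165] [ 5.49188653e-01  8.35698343e-01  2.83557698e-04 -1.48520489e-04] [-0.27338701  0.23234983  0.6297136   1.70543331 -0.14401876  1.25048217
  0.79707931]
```

View pics/w2.png

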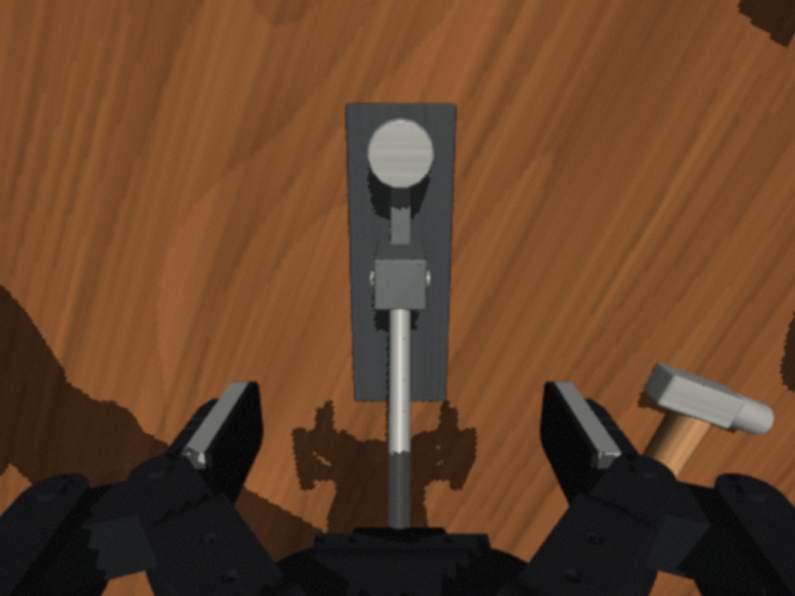

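The jack is straight in view: saddle (400,153), block top (400,285), jaws symmetric about column 400.

Run:
```python
from h import *
s=1.42
S=at('wrist',400.5/s,153/s,.058);B=at('wrist',400/s,284.5/s,.075);e1=at('wrist',401/s,103/s,.012);e2=at('wrist',400.5/s,400/s,.012)
print(S,B,e1,e2,np.linalg.norm(S-B))
for a,b in((e2,e1),(B,S)): print(np.degrees(np.arctan2(*(b-a)[1::-1])))
```

```text
[ 0.4765 -0.1055  0.058 ] [ 0.5042 -0.1703  0.075 ] [ 0.4653 -0.079   0.012 ] [ 0.5476 -0.2707  0.012 ] 0.07249365489475615
113.23465280716981
113.14521268344775
```

>>> apply_moves([
  {"linear": [-0.0015, -0.001, 0.05], "twist": [0, 0, 0], "fingers": 0.085},
  {"linear": [-0.0015, -0.001, 0.1], "twist": [0, 0, 0], "fingers": 0.085},
  {"linear": [-0.0015, -0.001, 0.13], "twist": [0, 0, 0], "fingers": 0.085},
  {"linear": [-0.0015, -0.001, 0.15], "twist": [0, 0, 0], "fingers": 0.06},
  {"linear": [-0.0015, -0.001, 0.156], "twist": [0, 0, 0], "fingers": 0.045},
  {"linear": [-0.0015, -0.001, 0.156], "twist": [0, 0, 0], "fingers": 0.025},
  {"linear": [-0.0015, -0.001, 0.156], "twist": [0, 0, 0], "fingers": 0.02},
  {"linear": [-0.0015, -0.001, 0.156], "twist": [0, 0, 0], "fingers": 0.02},
  {"linear": [-0.0015, -0.001, 0.156], "twist": [0, 0, 0], "fingers": 0.02},
  {"linear": [-0.0015, -0.001, 0.156], "twist": [0, 0, 0], "fingers": 0.02},
], squeeze=60)

```text
clock: 3.58
ee_pos: [0.5064, -0.1709, 0.0449]
ee_rot: [0.55, 0.835, 0.001, 0.0]
contact_force: [1.9, 3.4, 3.7]
finger_gap: 0.0294
```

Run:
```python
from h import *
go((.530,.015,.051),98)
```

```text
lin [ 0.1615  0.0951 -0.006 ] twist [0.0014 0.     0.2659]
```

>>> apply_moves([
  {"linear": [0, 0, -0.006], "twist": [0, 0, 0], "fingers": 0.02},
  {"linear": [0, 0, -0.006], "twist": [0, 0, 0], "fingers": 0.02},
  {"linear": [0.03, 0.018, -0.006], "twist": [0, 0, 0.05], "fingers": 0.02},
  {"linear": [0.07, 0.041, -0.006], "twist": [0, 0, 0.12], "fingers": 0.02},
  {"linear": [0.11, 0.065, -0.006], "twist": [0, 0, 0.19], "fingers": 0.02},
  {"linear": [0.145, 0.085, -0.006], "twist": [0, 0, 0.24], "fingers": 0.02},
  {"linear": [0.16, 0.095, -0.006], "twist": [0, 0, 0.265], "fingers": 0.02},
  {"linear": [0.16, 0.095, -0.006], "twist": [0, 0, 0.265], "fingers": 0.02},
  {"linear": [0.16, 0.095, -0.006], "twist": [0, 0, 0.265], "fingers": 0.02},
])

```text
clock: 4.7
ee_pos: [0.5292, 0.0118, 0.0498]
ee_rot: [0.656, 0.755, -0.001, -0.0]
contact_force: [-0.0, -0.1, -7.3]
finger_gap: 0.0294
```

Run:
```python
from h import *
st=ctrl.observe();print(st['clock'],st['ee_pos'],st['ee_rot'],st['contact_force'],st['moment'])
save('wrist','w3',None,1.42)
save('side','s3',None,1.42)
save('top','t3',None,1.42)
```

```text
4.7 [0.5292379  0.01179638 0.04984019] [ 6.56230507e-01  7.54560008e-01 -8.41049899e-04 -9.25584673e-05] [-4.65646873e-03 -1.38934303e-01 -7.31560892e+00] [-0.0577908   0.00883882 -0.0739153 ]
```

View pics/w3.png

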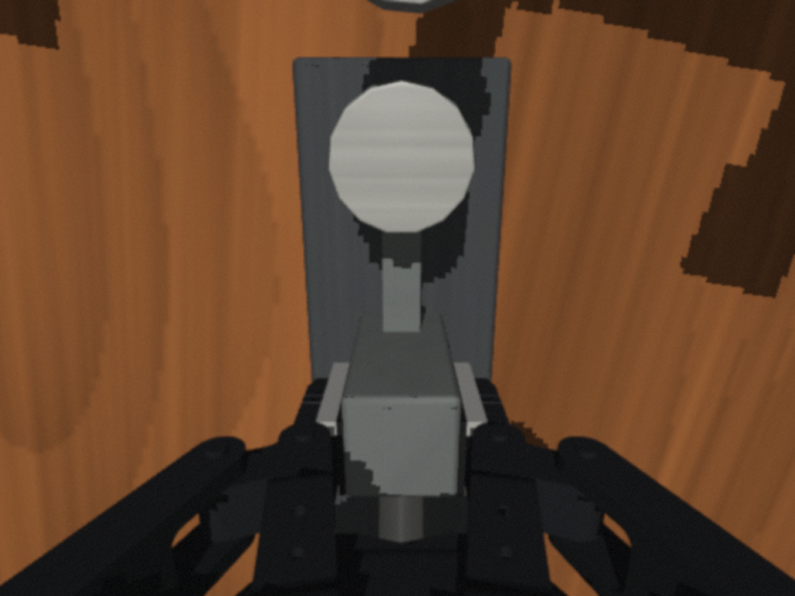

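Saddle is at (402,157), radius 72 px; the pad's lower rim just shows at the top, at (412,8). I'll move 40 mm forward and look again.

>>> apply_moves([
  {"linear": [0.015, 0.001, 0.001], "twist": [0, 0, 0], "fingers": 0.02},
  {"linear": [0.03, 0.002, 0.001], "twist": [0, 0, 0], "fingers": 0.02},
  {"linear": [0.04, 0.002, 0.001], "twist": [0, 0, 0], "fingers": 0.02},
  {"linear": [0.04, 0.002, 0.001], "twist": [0, 0, 0], "fingers": 0.02},
  {"linear": [0.04, 0.002, 0.001], "twist": [0, 0, 0], "fingers": 0.02},
])

```text
clock: 5.48
ee_pos: [0.5263, 0.0527, 0.0493]
ee_rot: [0.656, 0.755, -0.0, 0.0]
contact_force: [0.4, 0.2, -9.6]
finger_gap: 0.0295
```

Run:
```python
from h import *
st=ctrl.observe();print(st['clock'],st['ee_pos'],st['ee_rot'],st['contact_force'],st['moment'])
save('wrist','w4',None,1.42)
```

```text
5.475 [0.52631351 0.05266097 0.04932469] [ 6.55951604e-01  7.54802913e-01 -1.59827521e-04  1.72603635e-04] [ 0.4444033   0.24127221 -9.63927599] [-0.07585378  0.03975078 -0.03049416]
```

View pics/w4.png

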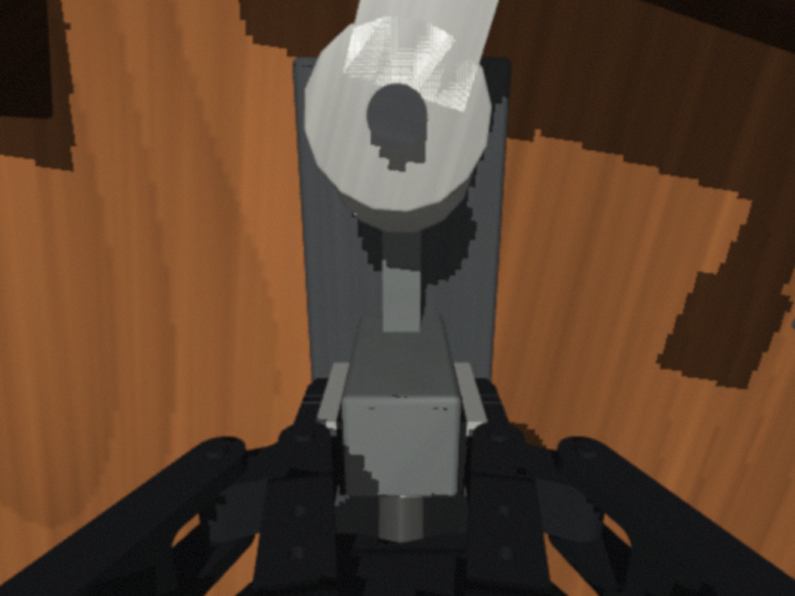

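Pad disc spans columns 305–491, with its lower rim at row 211, so the centre is about (398,119). The stud top is at about (397,112).

Run:
```python
from h import *
s=1.42
st=ctrl.observe();r=R.from_quat(st['ee_rot'])
S=at('wrist',401.5/s,157/s,.0635,st);P=at('wrist',398/s,119/s,.076,st);T=at('wrist',397/s,112/s,.083,st)
for n,p in(('S',S),('P',P),('stud',T)):print(n,p,r.inv().apply(p-st['ee_pos']).round(4))
e=[at('wrist',u/s,119/s,.076,st) for u in(305,491)];print(np.linalg.norm(e[0]-e[1]))
e=[at('wrist',u/s,157/s,.0635,st) for u in(329.5,474)];print(np.linalg.norm(e[0]-e[1]))
```

```text
S [0.5148 0.123  0.0635] [ 0.0715 -0.0016 -0.0142]
P [0.513  0.1309 0.076 ] [ 0.0795 -0.0023 -0.0267]
stud [0.5127 0.1319 0.083 ] [ 0.0806 -0.0025 -0.0337]
0.039187880779649215
0.0347332693537479
```

>>> apply_moves([
  {"linear": [0.0085, -0.0008, 0], "twist": [0, 0, 0], "fingers": 0.02},
  {"linear": [0.0085, -0.0008, 0], "twist": [0, 0, 0], "fingers": 0.02},
  {"linear": [0.0085, -0.0008, 0.002], "twist": [0, 0, 0], "fingers": 0.02},
  {"linear": [0.0085, -0.0008, 0.0045], "twist": [0, 0, 0], "fingers": 0.02},
  {"linear": [0.0085, -0.0008, 0.0045], "twist": [0, 0, 0], "fingers": 0.02},
  {"linear": [0.0085, -0.0008, 0.0045], "twist": [0, 0, 0], "fingers": 0.02},
])

```text
clock: 6.28
ee_pos: [0.5244, 0.0612, 0.0449]
ee_rot: [0.656, 0.755, 0.0, 0.0]
contact_force: [-0.9, -0.8, -2.4]
finger_gap: 0.0289
```

>>> apply_moves([
  {"linear": [0, 0, 0], "twist": [0, 0, 0], "fingers": 0.035},
  {"linear": [0, 0, 0], "twist": [0, 0, 0], "fingers": 0.045},
  {"linear": [0, 0, 0], "twist": [0, 0, 0], "fingers": 0.06},
  {"linear": [0, 0, 0], "twist": [0, 0, 0], "fingers": 0.06},
  {"linear": [0, 0, -0.02], "twist": [0, 0, 0], "fingers": 0.06},
  {"linear": [0, 0, -0.06], "twist": [0, 0, 0], "fingers": 0.06},
  {"linear": [0, 0, -0.11], "twist": [0, 0, 0], "fingers": 0.06},
  {"linear": [0, 0, -0.16], "twist": [0, 0, 0], "fingers": 0.06},
  {"linear": [0, 0, -0.16], "twist": [0, 0, 0], "fingers": 0.06},
  {"linear": [-0.05, 0, -0.16], "twist": [0, 0, 0], "fingers": 0.06},
  {"linear": [-0.08, 0, -0.16], "twist": [0, 0, 0], "fingers": 0.06},
  {"linear": [-0.08, 0, -0.16], "twist": [0, 0, 0], "fingers": 0.06},
])

```text
clock: 7.78
ee_pos: [0.535, -0.0211, 0.204]
ee_rot: [0.658, 0.753, -0.001, 0.0]
contact_force: [0.3, 0.1, -0.1]
finger_gap: 0.0598
```

Run:
```python
from h import *
st=ctrl.observe();print(st['clock'],st['ee_pos'],st['ee_rot'],st['contact_force'],st['moment'])
save('wrist','w5',None,1.42)
save('side','s5',(170,150,410,330),3.3)
```

```text
7.775 [ 0.53501855 -0.02105558  0.20400543] [ 6.57862220e-01  7.53137918e-01 -7.59487405e-04  1.65226655e-05] [ 0.26032318  0.07361686 -0.07841841] [ 0.07394819  0.01919182 -0.02074741]
```

View pics/w5.png

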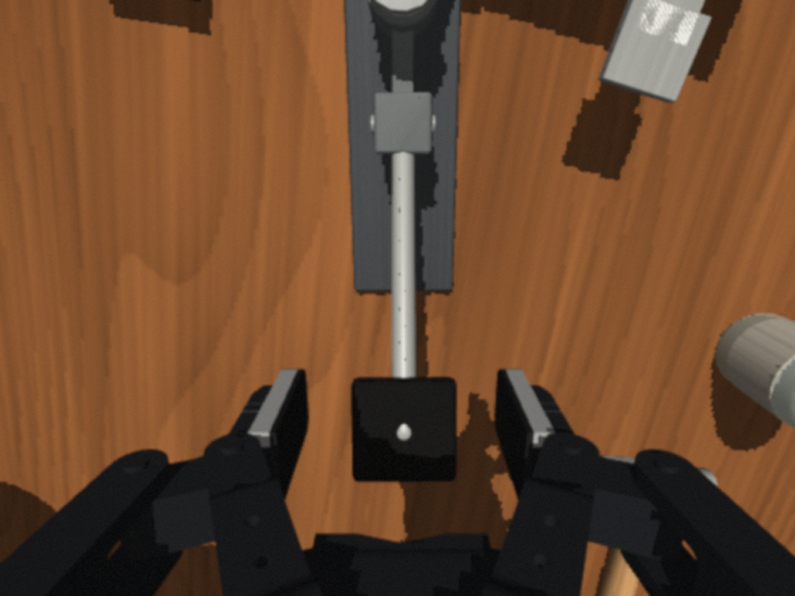

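View pics/s5.png

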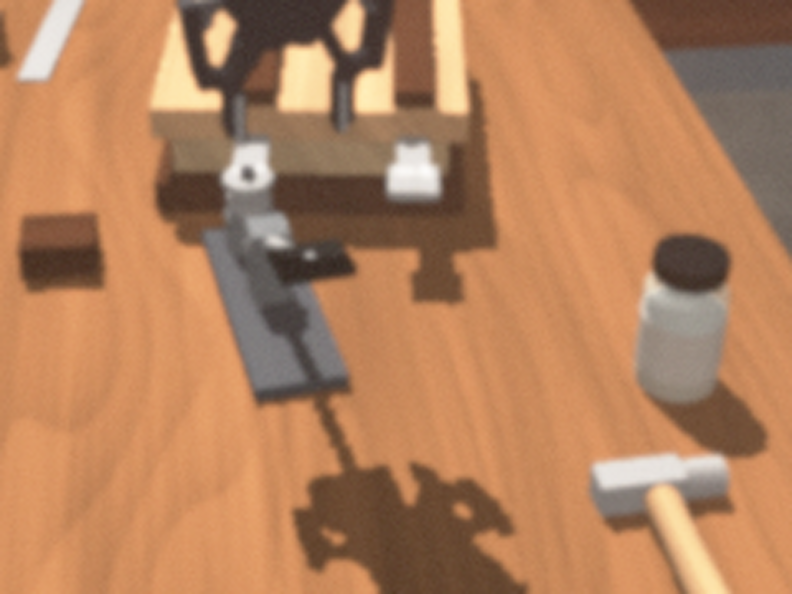

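The wrist view shows the block top at (403,122), the base-plate rear edge at (403,291) and the paddle centre at (404,428). The side crop shows the saddle under the round pad, with hammer, jar and offcut untouched.

Run:
```python
from h import *
s=1.42
st=ctrl.observe();r=R.from_quat(st['ee_rot'])
B=at('wrist',403/s,122.5/s,.075,st);Pd=at('wrist',404/s,430/s,.142,st);E=at('wrist',403.5/s,291/s,.012,st)
for n,p in(('B',B),('paddle',Pd),('E',E)):print(n,p,r.inv().apply(p-st['ee_pos']).round(4))
d=(B-Pd)[:2];d/=np.linalg.norm(d);print(np.degrees(np.arctan2(d[1],d[0])),'S',B[:2]+.07*d,Pd[:2]+.209*d,E[:2]+.18*d)
```

```text
B [0.5223 0.0654 0.075 ] [ 0.0838 -0.0009  0.1289]
paddle [ 0.5421 -0.0712  0.142 ] [-0.0542 -0.0004  0.0619]
E [ 0.5382 -0.0438  0.012 ] [-0.0266 -0.0003  0.1919]
98.24751157406506 S [0.51225853 0.13467603] [0.51211903 0.13563844] [0.51237906 0.13433837]
```

>>> apply_moves([
  {"linear": [-0.03, -0.0005, 0], "twist": [0, 0, 0], "fingers": 0},
  {"linear": [-0.055, -0.0005, 0], "twist": [0, 0, 0], "fingers": 0},
  {"linear": [-0.055, -0.0005, 0.01], "twist": [0, 0, 0], "fingers": 0},
  {"linear": [-0.055, -0.0005, 0.02], "twist": [0, 0, 0], "fingers": 0},
  {"linear": [-0.055, -0.0005, 0.03], "twist": [0, 0, 0], "fingers": 0},
  {"linear": [-0.055, -0.0005, 0.04], "twist": [0, 0, 0], "fingers": 0},
  {"linear": [-0.055, -0.0005, 0.04], "twist": [0, 0, 0], "fingers": 0},
  {"linear": [-0.055, -0.0005, 0.04], "twist": [0, 0, 0], "fingers": 0},
])

```text
clock: 8.88
ee_pos: [0.5428, -0.0723, 0.165]
ee_rot: [0.656, 0.755, 0.0, 0.0]
contact_force: [-0.6, -0.4, 0.1]
finger_gap: -0.0001
```

Run:
```python
from h import *
st=ctrl.observe();print(st['clock'],st['ee_pos'],st['ee_rot'],st['contact_force'],st['finger_gap'])
save('side','s6',(170,110,410,290),3.3)
go((.5421,-.0712,.150),98.2)
```

```text
8.875 [ 0.54283586 -0.07231913  0.16500406] [6.55875129e-01 7.54869391e-01 6.94608796e-05 1.12678702e-04] [-0.62718796 -0.4449232   0.11698713] -0.00011602250734226329
lin [ 0.0013 -0.0007  0.0151] twist [ 0.0005  0.0002 -0.0031]
```

View pics/s6.png

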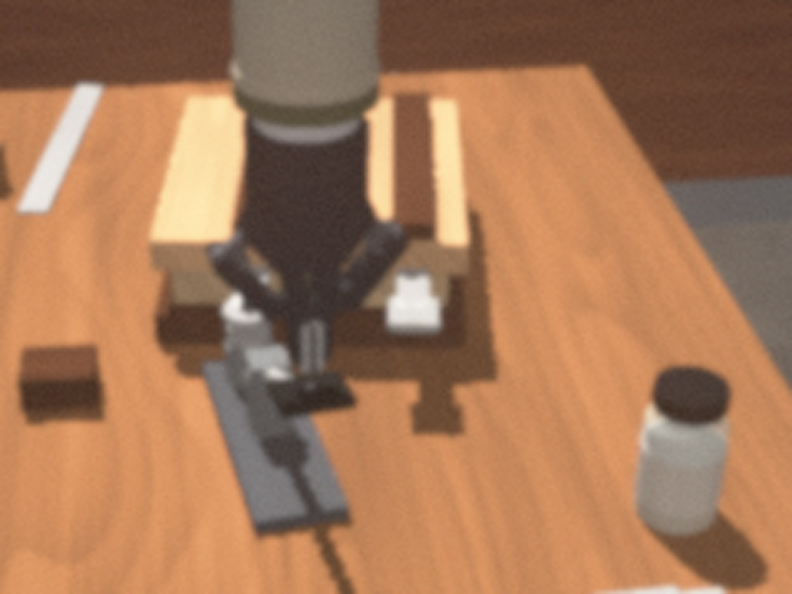

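The closed fingertips are directly above the paddle centre, at about (313,380). I'll follow the paddle's arc down.

>>> apply_moves([
  {"linear": [0.001, 0, 0.01], "twist": [0, 0, 0], "fingers": 0},
  {"linear": [-0.003, 0, 0.019], "twist": [0, 0, 0], "fingers": 0},
  {"linear": [-0.008, 0, 0.03], "twist": [0, 0, 0], "fingers": 0},
  {"linear": [-0.011, 0, 0.039], "twist": [0, 0, 0], "fingers": 0},
  {"linear": [-0.014, 0, 0.048], "twist": [0, 0, 0], "fingers": 0},
  {"linear": [-0.0165, 0, 0.056], "twist": [0, 0, 0], "fingers": 0},
  {"linear": [-0.0185, 0, 0.064], "twist": [0, 0, 0], "fingers": 0},
  {"linear": [-0.02, 0, 0.074], "twist": [0, 0, 0], "fingers": 0},
  {"linear": [-0.021, 0, 0.08], "twist": [0, 0, 0], "fingers": 0},
  {"linear": [-0.021, 0, 0.082], "twist": [0, 0, 0], "fingers": 0},
  {"linear": [-0.021, 0, 0.082], "twist": [0, 0, 0], "fingers": 0},
  {"linear": [-0.021, 0, 0.082], "twist": [0, 0, 0], "fingers": 0},
])

```text
clock: 10.42
ee_pos: [0.546, -0.094, 0.0831]
ee_rot: [0.656, 0.755, 0.0, 0.001]
contact_force: [-0.1, -0.4, 8.7]
finger_gap: 0.0001
```

>>> apply_moves([
  {"linear": [0, 0, 0.002], "twist": [0, 0, 0], "fingers": 0},
  {"linear": [0, 0, 0.004], "twist": [0, 0, 0], "fingers": 0},
  {"linear": [0, 0, 0.004], "twist": [0, 0, 0], "fingers": 0},
  {"linear": [0, 0, 0.004], "twist": [0, 0, 0], "fingers": 0},
])

```text
clock: 10.92
ee_pos: [0.5463, -0.0942, 0.081]
ee_rot: [0.656, 0.754, 0.001, 0.001]
contact_force: [-8.7, 0.6, 25.5]
finger_gap: -0.0003
```

Run:
```python
from h import *
st=ctrl.observe();print(st['clock'],st['ee_pos'],st['contact_force'],st['moment'])
save('side','s7',(170,110,410,290),3.3)
```

```text
10.925 [ 0.5462855  -0.09419706  0.08099639] [-8.69498359  0.62310711 25.48374493] [0.435402   1.9205624  0.03015582]
```

View pics/s7.png

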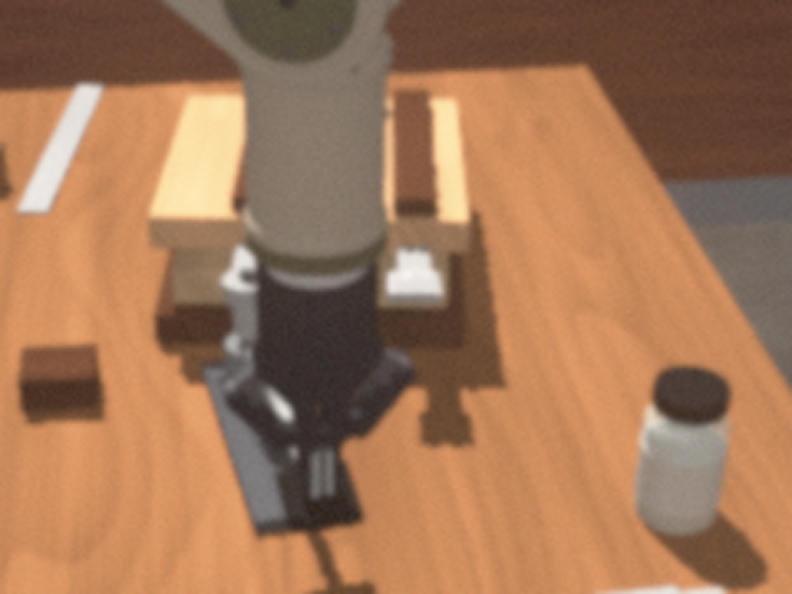

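Handle is on the stop (25 N), the platen is up on the saddle, and the base-plate corner is unmoved at (205,365). Letting it back up along the same arc.

>>> apply_moves([
  {"linear": [0, 0, -0.004], "twist": [0, 0, 0], "fingers": 0},
  {"linear": [0.001, 0, -0.012], "twist": [0, 0, 0], "fingers": 0},
  {"linear": [0.0025, 0, -0.022], "twist": [0, 0, 0], "fingers": 0},
  {"linear": [0.0045, 0, -0.03], "twist": [0, 0, 0], "fingers": 0},
  {"linear": [0.007, 0, -0.038], "twist": [0, 0, 0], "fingers": 0},
  {"linear": [0.01, 0, -0.047], "twist": [0, 0, 0], "fingers": 0},
  {"linear": [0.013, 0, -0.056], "twist": [0, 0, 0], "fingers": 0},
  {"linear": [0.018, 0, -0.067], "twist": [0, 0, 0], "fingers": 0},
  {"linear": [0.022, 0, -0.076], "twist": [0, 0, 0], "fingers": 0},
  {"linear": [0.021, 0, -0.09], "twist": [0, 0, 0], "fingers": 0},
  {"linear": [0.021, 0, -0.096], "twist": [0, 0, 0], "fingers": 0},
  {"linear": [0.021, 0, -0.096], "twist": [0, 0, 0], "fingers": 0},
  {"linear": [0.021, 0, -0.096], "twist": [0, 0, 0], "fingers": 0},
])

```text
clock: 12.6
ee_pos: [0.5424, -0.0724, 0.1744]
ee_rot: [0.656, 0.755, -0.0, -0.0]
contact_force: [0.5, -0.1, 0.5]
finger_gap: -0.0001
```

Run:
```python
from h import *
st=ctrl.observe();print(st['clock'],st['ee_pos'],st['contact_force'])
save('side','s8',(170,110,410,290),1.65)
save('wrist','w8',None,.7)
a=cv2.imread('pics/s8.png');b=cv2.imread('pics/w8.png');h=max(a.shape[0],b.shape[0])
cv2.imwrite('pics/c8.png',np.hstack([cv2.copyMakeBorder(i,0,h-i.shape[0],0,0,0) for i in(a,b)]))
```

```text
12.6 [ 0.54241174 -0.07243602  0.17439043] [ 0.54894926 -0.13830228  0.49435246]
```

View pics/c8.png

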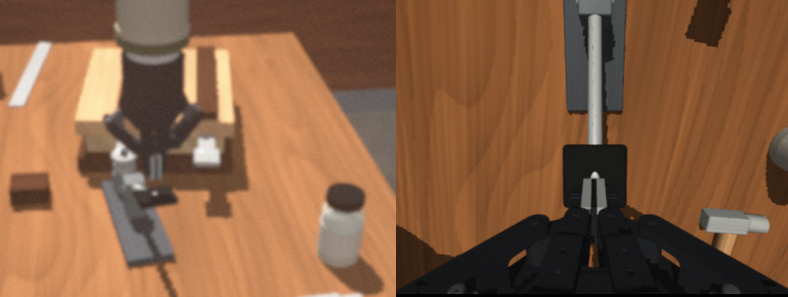

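The handle is back up, the platen is down, and the jack is in line under the fingers. Second stroke.

>>> apply_moves([
  {"linear": [0.001, 0, 0.01], "twist": [0, 0, 0], "fingers": 0},
  {"linear": [0.001, 0, 0.02], "twist": [0, 0, 0], "fingers": 0},
  {"linear": [-0.003, 0, 0.029], "twist": [0, 0, 0], "fingers": 0},
  {"linear": [-0.008, 0, 0.04], "twist": [0, 0, 0], "fingers": 0},
  {"linear": [-0.011, 0, 0.049], "twist": [0, 0, 0], "fingers": 0},
  {"linear": [-0.014, 0, 0.058], "twist": [0, 0, 0], "fingers": 0},
  {"linear": [-0.0165, 0, 0.066], "twist": [0, 0, 0], "fingers": 0},
  {"linear": [-0.0185, 0, 0.074], "twist": [0, 0, 0], "fingers": 0},
  {"linear": [-0.02, 0, 0.084], "twist": [0, 0, 0], "fingers": 0},
  {"linear": [-0.021, 0, 0.09], "twist": [0, 0, 0], "fingers": 0},
  {"linear": [-0.021, 0, 0.093], "twist": [0, 0, 0], "fingers": 0},
  {"linear": [-0.021, 0, 0.095], "twist": [0, 0, 0], "fingers": 0},
  {"linear": [-0.021, 0, 0.095], "twist": [0, 0, 0], "fingers": 0},
  {"linear": [-0.021, 0, 0.095], "twist": [0, 0, 0], "fingers": 0},
  {"linear": [-0.021, 0, 0.095], "twist": [0, 0, 0], "fingers": 0},
])

```text
clock: 14.58
ee_pos: [0.5461, -0.094, 0.0815]
ee_rot: [0.656, 0.755, 0.001, 0.0]
contact_force: [-7.6, 1.0, 21.9]
finger_gap: 0.0002
```

Run:
```python
from h import *
st=ctrl.observe();print(st['clock'],st['ee_pos'],st['contact_force'])
save('side','s9',(170,110,410,290),3.3)
print(ctrl.observe()['contact_force'])
a=cv2.imread('pics/s7_raw.png').astype(int);b=cv2.imread('pics/s9_raw.png').astype(int);print(abs(a-b).mean(),abs(a-b)[165:290,170:410].mean())
```

```text
14.575 [ 0.5460551  -0.09403686  0.08151103] [-7.64364966  1.04955457 21.87540926]
[-8.01107562  1.32293825 22.10866239]
1.9665561224489796 1.9121222222222223
```

View pics/s9.png

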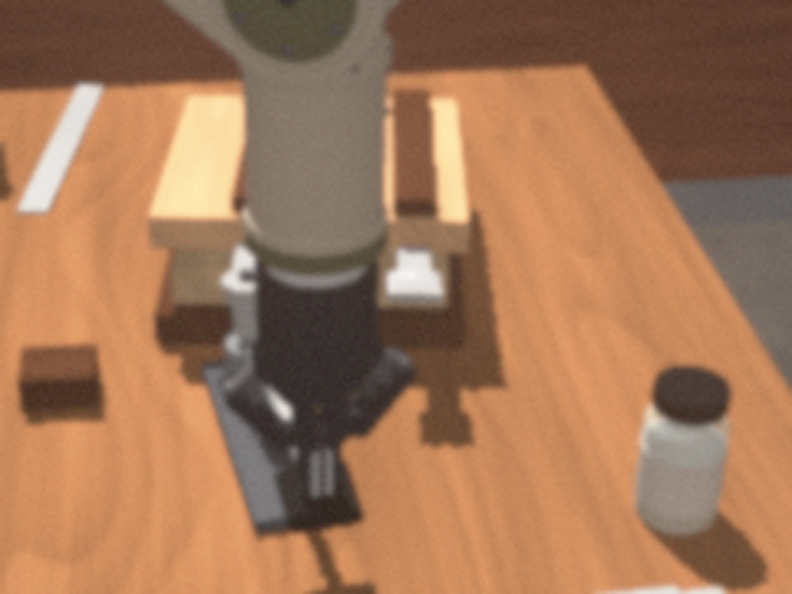

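Same picture as in the first stroke: platen up, jack unmoved, 22 N steady on the handle. Handing in.

```bash
python3 -c "
from h import *
print(ctrl.close_job());print(ctrl.observe()['contact_force'])"
```

```text
the job is handed in; nothing more can be done
None
the job is handed in; nothing more can be done
```

The jack is set under the round lift pad and I handed the job in at about 14.6 s with the handle held right down. The hand-in gives no verdict, so the results below rest on my own checks.

- **Placing:** I gripped the jack by its pivot block, carried it about 4 mm off the table and set it down. From the wrist camera its saddle was about 2–3 mm from the pad centre, within the 14 mm allowed.
- **Strokes:** I pressed the handle down to its stop (25 N), let it come all the way up with the platen down, then pressed it down again.
- **Final state:** The handle was held at about 22 N. The last side picture matched the first stroke: platen raised, jack not shifted, arm clear of the press, and the glue jar and offcut in place. The hammer is mostly outside that crop; it showed in place in the earlier pictures.

Two things to note:
- A steady sideways force of about 8 N showed while the handle was on its stop. The jack did not move visibly under it.
- My first move call was refused because its rows lacked a finger value; nothing moved.

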